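# Touch-dry test of a cemented sole and heel

## Robot

A 6-joint arm with a two-finger parallel gripper is mounted at the origin on the work surface. World frame = base frame: x ahead of the robot, y to its left, z up, the work surface at z = 0. Lengths are in m, angles in rad, forces in N, time in s.
With the tool pointing down it reaches from about 0.325 to 0.9 m from the base axis. Payload 6.1 kg.
Tool frame: the origin (TCP) lies midway between the tips of the shut fingers; the grasp point (between the pads) lies 19 mm behind it (grasp_offset is the distance from the TCP to the grasp point, in m); x points along the fingers, y is the direction in which the jaws open and shut, and the axes are right-handed (so a half turn about x gives the same grasp; the last joint's range is limited). The gripper opens to 87 mm and grips with 3 to 60 N. Pads are 19 mm wide; open, the fingers measure 117 mm over their backs; the gripper's body (75 mm by 190 mm) begins 51 mm behind the grasp point.
Start: joints at [1.1, 0.22, 1.526, -0, 1.395, -0.126], TCP at [0.211, 0.588, 0.223] pointing down, gripper open.
Joint ranges: [-2.98, 2.98], [-0.91, 2.08], [0.09, 2.57], [-1.24, 4.39], [0.2, 2.65], [-2.68, 2.68]. Speed limits (rad/s): [2.57, 2.57, 3.01, 3.14, 3.14, 3.14].

## Interface

Orientations are given as a unit quaternion [x, y, z, w].
In Python, from cell import state, capture, calibration, close_job, grasp_offset gives the robot as it stands.
- The arm moves only by the shell command python3 -m inch 'ROWS'. ROWS is a JSON object of lists of equal length, an entry for each row: "xyz": the shift along the world's x, y, z in m, a list of three; "twist": the turn about the world's z in rad; "gripper": the opening, from -1 (shut) to 1 (fully open), so that 0 is half open. A call has 1 to 5 rows; each row shifts and turns the pose as measured when the row begins; what a row does not reach is not made up. A row lasts 1/12 s, in which the tool goes at most 41.7 mm and 7.16 degrees, less where a joint would pass 70% of its speed; a pose out of reach is approached as far as the arm can. A call with a gripper value outside its range is refused whole. The fingers move at their own pace and stop on an object; the grip force is fixed at half the most. Time passes only in rows, so rows that do not move let the fingers close. It gives the time, the measured TCP pose, the force and the opening at its end, in the units of the state.
- state(): the state, without advancing time (a new reading comes with each control period).
- capture(name): name is "scene" or "top"; returns (picture, depth): 400x640x3 uint8, red, green, blue; 400x640 float32, m along the optical axis (not along the pixel's ray), 0 where there is no reading.
- calibration(name): a dict with "mtx" (3x3 intrinsics, pixels), "R" (3x3) and "t" (3): a world point X has camera coordinates R X + t. Camera axes: x right, y down, z forward; pixel columns grow to the right and rows downward; lengths in m; the calibration is good to about 2 mm. A picture is of the moment at which its call begins. calibration takes no time and is no camera call.
- close_job(): hands the job in, once; it reports no verdict.
The state is a dict: "t": time; "joint_pos": joint angles; "qvel": joint speeds; "joint_efforts": joint torques, N m; "eef_pos": TCP position; "eef_rot": TCP orientation; "contact_force": force on the tool from outside, world axes, zero at the start; "moment": the same for the moment, N m; "finger_gap": finger opening in m.
Only numpy, scipy, OpenCV 4.12 (cv2) and the standard library are available. Lean on these libraries where they do the work, as an engineer would, in place of code of your own. Each camera call takes 0.05 s, during which the arm holds its last target.

## Task

The clear cement on the tan sponge-rubber sole and on the thick layered heel block that belongs to it ought to be touch-dry: test it with a fingertip as a shoemaker does, in the order it was brushed on, touching the upper face of the sole lightly at the toe, then at its waist, then on the heel seat, and last the top of the heel block. Lift the finger clear after every touch, never press hard, and leave the sole, the heel block and everything else on the bench lying where they are: nothing is picked up or pushed along.

Things in the scene. Friction and masses are not known exactly. Their poses are not given: they have to be found in the camera images.
- sole: Loose tan sponge-rubber sole for a right shoe, lying flat, paler bonding face up, 285 mm long, 101 mm wide across the tread, 64 mm at the waist, 66 mm at the heel, 16 mm thick, about 200 g. Broad round end = toe, narrower round end = heel. Origin: middle of its length, on its underside; x points to the toe, z up. The bench top is at z = 0.
- sole_toe: Toe of the sole: its front 80 mm. Origin: the spot to touch, on the upper face (16 mm above the bench), mid-width, 40 mm back from the tip of the toe. Axes as the sole's. The whole upper face of the sole is a soft cushion: it gives about 1 mm per newton under a finger, at most 8 mm, then it is hard. 0.3 to 15 N is a light touch.
- sole_waist: Waist of the sole: the narrow part, from 80 to 150 mm ahead of the back of the heel. Origin: the spot to touch, on the upper face (16 mm above the bench), mid-width, 115 mm ahead of the back of the heel. Axes as the sole's; sinks with the cushion.
- sole_heel: Heel seat of the sole: its rear 62 mm. Origin: the spot to touch, on the upper face (16 mm above the bench), mid-width, 35 mm ahead of the back of the heel. Axes as the sole's; sinks with the cushion.
- heel_block: Loose D-shaped heel block of five layers of brown sponge rubber, paler bonding face up, 64 mm from the round back to the straight front edge, 67 mm wide, 30 mm high, about 95 g. Origin: centre of its underside; x points to the straight edge, z up. It lies in any of four places to the left or right of the sole, which it shares with the thin rubber piece, the lady's heel and the tack tin.
- heel_face: Top of the heel block (its upper, soft layers; they give as the sole does, 1 mm per newton, at most 8 mm). Origin: the spot to touch, centre of the top face, 30 mm above the bench. Axes as the heel block's.
- top_piece: Bystander: thin D-shaped black rubber heel piece lying flat, about 59 x 62 mm, 7 mm thick. Origin: centre of its underside, z up.
- slim_heel: Bystander: black lady's heel standing on its broad end, 61 mm tall, 51 x 54 mm at the foot, tapering to 33 x 35 mm at the top. Origin: centre of its underside.
- tack_tin: Bystander: round open steel tin of brass tacks, 82 mm across, 24 mm high. Origin: centre of its underside.
- cement_pot: Bystander: closed round can of cement with black lid, 88 mm across, 120 mm tall. Origin: centre of its underside.
- hammer: Bystander: shoemaker's hammer lying down, 270 mm long, 35 mm high. Origin: on the bench under the middle of the handle; x points to the head.
- pincers: Bystander: lasting pincers lying down, 180 mm long, 18 mm high. Origin: on the bench under the pivot; x points to the jaws.
- last: Bystander: grey plastic shoe last standing on its bottom, 262 mm long, 90 mm wide, 98 mm high at the heel end. Origin: centre of its underside; x points to the toe.

How it is judged:
On the way, in this order (a step that is already met when the one before it is completed fails the run):
1. a finger touches the toe of the sole (contact force between the fingers and sole_toe above 0.3 N and z of the grasp point in the frame of sole above 0.026 m), for 0.04 s.
2. the finger is lifted clear of it again (contact force between the fingers and sole below 0.05 N), for 0.04 s.
3. a finger touches the waist of the sole (contact force between the fingers and sole_waist above 0.3 N and z of the grasp point in the frame of sole above 0.026 m), for 0.04 s.
4. the finger is lifted clear of it again (contact force between the fingers and sole below 0.05 N), for 0.04 s.
5. a finger touches the heel seat of the sole (contact force between the fingers and sole_heel above 0.3 N and z of the grasp point in the frame of sole above 0.026 m), for 0.04 s.
6. the finger is lifted clear of it again (contact force between the fingers and sole below 0.05 N), for 0.04 s.
7. a finger touches the top of the heel block (contact force between the fingers and heel_face above 0.3 N and z of the grasp point in the frame of heel_block above 0.038 m), for 0.04 s.
At the end, for the whole second after the job is handed in: The finger has touched toe, waist, heel seat and heel-block top in that order (0.3 N or more each), lifting off in between, never pressing with more than 15 N; sole and heel block lie flat and still, every listed point of them within 10 mm of where it started, and no bystander has moved 15 mm (distance of each of sole, sole_toe, sole_waist, sole_heel, heel_block, heel_face from where it was at the start of the episode below 0.01 m and distance of each of top_piece, slim_heel, tack_tin, cement_pot, hammer, pincers, last from where it was at the start of the episode below 0.015 m and linear speed of each of sole, heel_block below 0.02 m/s and angle between each of sole, heel_block's own z axis and vertical below 0.08 rad).
It fails at once if the robot presses harder than 15 N on the sole or the heel block (contact force between any of the fingers, the arm and sole above 15 N or contact force between any of the fingers, the arm and heel_block above 15 N).
It fails at once if the sole or the heel block is lifted, carried, pushed or turned so far that a point listed on it moves more than 10 mm (distance of any of sole, sole_toe, sole_waist, sole_heel, heel_block, heel_face from where it was at the start of the episode above 0.01 m).
It fails at once if a bystander is moved more than 15 mm (distance of any of top_piece, slim_heel, tack_tin, cement_pot, hammer, pincers, last from where it was at the start of the episode above 0.015 m).
It also fails if it takes over 58 s, if anything falls off the work surface, if the arm or the gripper's body presses on something with over 40 N, if the wrist force passes 120 N, or if a joint passes its speed limit or range.

## Working session

There is one attempt and no reset: what is moved stays moved. The work goes in short steps, Python scripts to look and compute and a shell command to move; the robot and the scene stay as the last step left them, time stands still between calls to the robot, and variables do not carry over. Pictures are saved under pics/ and viewed, and the job is handed in when it is done.

```bash
ls; mkdir -p pics
python3 - <<'E'
from cell import *
import cv2,numpy as np
s=state();print(s)
print(grasp_offset if not callable(grasp_offset) else grasp_offset())
for n in("scene","top"):
    p,d=capture(n);cv2.imwrite(f"pics/{n}0.png",cv2.cvtColor(p,cv2.COLOR_RGB2BGR));np.save(f"pics/{n}0d.npy",d)
    c=calibration(n);print(n,c)
E
```

```text
pics
{'t': 0.0, 'joint_pos': array([ 1.09989527e+00,  2.21250626e-01,  1.52761003e+00, -8.81932900e-06,
        1.39473152e+00, -1.26115069e-01]), 'qvel': array([-1.31985352e-03,  1.28212203e-03, -3.70374170e-05,  4.93296617e-04,
        7.75952656e-04, -7.68157119e-04]), 'joint_efforts': array([ 4.12130976e-04, -4.94586468e+01, -3.87389016e+01,  7.00937840e-02,
        5.68235165e-02, -1.32706687e-04]), 'eef_pos': array([0.21097232, 0.58764223, 0.22142268]), 'eef_rot': array([ 0.12062018,  0.69683012, -0.12197333,  0.69642018]), 'contact_force': array([-0.89524577, -0.08394179,  0.16653858]), 'moment': array([-0.03190483, -0.02676656,  0.0052815 ]), 'finger_gap': 0.0868587136891263}
0.0187
scene {'mtx': array([[484.27457514,   0.        , 319.60826328],
       [  0.        , 484.27457514, 200.8552824 ],
       [  0.        ,   0.        ,   1.        ]]), 'R': array([[-0.52209441,  0.85283234, -0.00971713],
       [ 0.60679459,  0.36341831, -0.70691404],
       [-0.59934777, -0.37497217, -0.70723272]]), 't': array([ 0.34162808, -0.31126521,  2.17739632])}
top {'mtx': array([[373.38162402,   0.        , 315.42665539],
       [  0.        , 373.38162402, 198.98307095],
       [  0.        ,   0.        ,   1.        ]]), 'R': array([[-0.02162883, -0.9997265 , -0.00889533],
       [-0.9955175 ,  0.02235545, -0.09189749],
       [ 0.09207121,  0.00686783, -0.99572874]]), 't': array([0.00827847, 0.58396353, 1.14497508])}
```

View pics/top0.png

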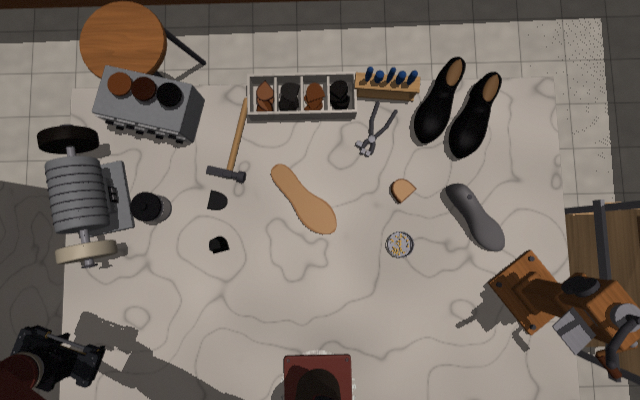

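View pics/scene0.png

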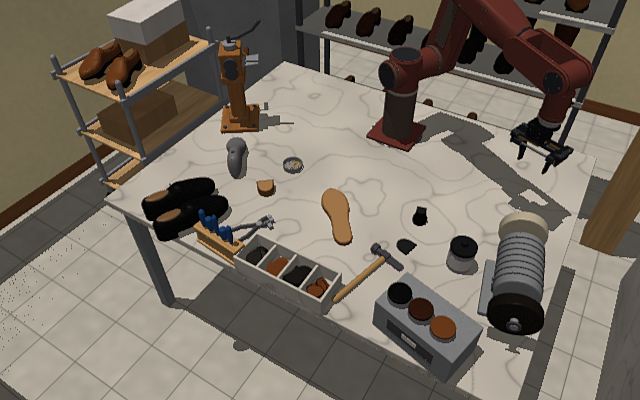

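The top view shows the sole running from about (275,168) to (333,230). The end nearer the robot looks broader. The heel block is at (402,190), the tin at (399,244), the lady's heel at (219,244) and the thin rubber piece at (217,201). Next I'll measure the sole and block.

```bash
cat > h.py <<'E'
from cell import *
import cv2,numpy as np
def cast(n,uv,z):
    c=calibration(n);K,R,t=c["mtx"],c["R"],c["t"]
    uv=np.atleast_2d(uv).astype(float)
    r=(np.c_[uv,np.ones(len(uv))]@np.linalg.inv(K).T)@R
    o=-R.T@t
    return o+r*((z-o[2])/r[:,2])[:,None]
def mask(im,box,z0=0):
    hsv=cv2.cvtColor(im,cv2.COLOR_BGR2HSV)
    m=((hsv[...,0]>5)&(hsv[...,0]<22)&(hsv[...,1]>85)&(hsv[...,2]>130)).astype(np.uint8)
    k=np.zeros_like(m);x0,y0,x1,y1=box;k[y0:y1,x0:x1]=m[y0:y1,x0:x1]
    cs,_=cv2.findContours(k,cv2.RETR_EXTERNAL,cv2.CHAIN_APPROX_NONE)
    c=max(cs,key=cv2.contourArea)
    o=np.zeros_like(m);cv2.drawContours(o,[c],-1,1,-1)
    return o
E
python3 - <<'E'
from h import *
boxes={"top":((262,155,345,242),(385,172,422,208)),"scene":((312,180,362,252),(250,172,282,200))}
for n in boxes:
    im=cv2.imread(f"pics/{n}0.png");vis=im.copy()
    for nm,b,z in zip(("sole","block"),boxes[n],(.016,.030)):
        m=mask(im,b);vis[m>0]=(0,255,0)
        v,u=np.nonzero(m);P=cast(n,np.c_[u,v],z)[:,:2]
        mu=P.mean(0);w,V=np.linalg.eigh(np.cov(P.T));a=V[:,1];b2=np.array([-a[1],a[0]])
        X=(P-mu)@a;Y=(P-mu)@b2
        print(n,nm,len(P),"mean",mu.round(4),"axis",a.round(3),np.degrees(np.arctan2(a[1],a[0])).round(1),"len",X.min().round(4),X.max().round(4),"wid",Y.min().round(4),Y.max().round(4))
        if nm=="sole":
            for x in np.arange(-.14,.15,.02):
                s=abs(X-x)<.006
                if s.any(): print("  %.3f w %.3f mid %.4f"%(x,np.ptp(Y[s]),(Y[s].min()+Y[s].max())/2))
        d=np.load(f"pics/{n}0d.npy");c=calibration(n)
        q=np.c_[u,v,np.ones(len(u))]@np.linalg.inv(c["mtx"]).T*d[v,u][:,None]
        print("   z med",np.median(((q-c["t"])@c["R"])[:,2]).round(4))
    x0,y0,x1,y1=(255,150,430,260) if n=="top" else (240,160,370,260)
    cv2.imwrite(f"pics/{n}m.png",cv2.resize(np.hstack([im[y0:y1,x0:x1],vis[y0:y1,x0:x1]]),None,fx=2.2 if n=="top" else 3,fy=2.2 if n=="top" else 3,interpolation=0))
E
```

```text
top sole 1945 mean [0.5787 0.0294] axis [-0.756 -0.654] -139.2 len -0.1503 0.1315 wid -0.0482 0.0491
  -0.140 w 0.045 mid 0.0010
  -0.120 w 0.059 mid 0.0020
  -0.100 w 0.061 mid 0.0017
  -0.080 w 0.063 mid 0.0015
  -0.060 w 0.061 mid -0.0005
  -0.040 w 0.061 mid -0.0019
  -0.020 w 0.065 mid -0.0031
  0.000 w 0.076 mid -0.0031
  0.020 w 0.087 mid -0.0032
  0.040 w 0.094 mid -0.0012
  0.060 w 0.097 mid 0.0008
  0.080 w 0.091 mid 0.0017
  0.100 w 0.074 mid 0.0027
  0.120 w 0.049 mid 0.0025
   z med 0.0156
top block 305 mean [ 0.6099 -0.2785] axis [-0.971 -0.24 ] -166.1 len -0.0325 0.0357 wid -0.0285 0.0348
   z med 0.0294
scene sole 994 mean [0.5835 0.0338] axis [-0.758 -0.652] -139.3 len -0.141 0.1356 wid -0.0491 0.0505
  -0.140 w 0.032 mid 0.0035
  -0.120 w 0.054 mid 0.0029
  -0.100 w 0.059 mid 0.0014
  -0.080 w 0.062 mid 0.0026
  -0.060 w 0.057 mid -0.0007
  -0.040 w 0.057 mid -0.0008
  -0.020 w 0.061 mid -0.0028
  0.000 w 0.069 mid -0.0030
  0.020 w 0.080 mid -0.0018
  0.040 w 0.089 mid -0.0006
  0.060 w 0.100 mid 0.0007
  0.080 w 0.095 mid 0.0014
  0.100 w 0.078 mid 0.0014
  0.120 w 0.056 mid 0.0023
  0.140 w 0.004 mid 0.0012
   z med 0.0159
scene block 128 mean [ 0.6103 -0.2781] axis [0.694 0.72 ] 46.0 len -0.0281 0.0309 wid -0.0269 0.0285
   z med 0.0292
```

View pics/topm.png

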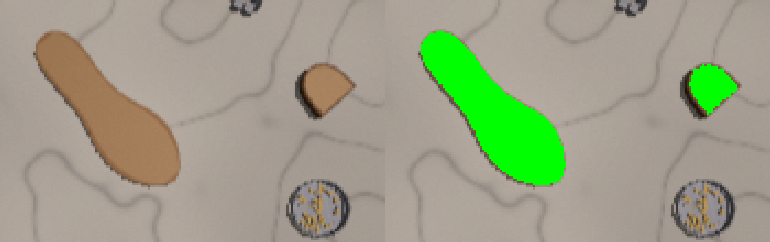

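```bash
python3 - <<'E'
from h import *
from scipy.spatial.transform import Rotation as Ro
print(Ro.from_quat(state()["eef_rot"]).as_matrix().round(3))
print(cast("top",[[460,190],[447,190],[485,240]],.09).round(3), cast("top",[[147,206]],.12).round(3))
d=np.load("pics/top0d.npy");print("tall things in work region?")
E
python3 -m inch '{"xyz":[[0.04,0,0.01],[0.03,-0.03,0],[0.02,-0.035,0],[0.02,-0.035,0],[0.02,-0.035,0]],"twist":[0,0,0,0,0],"gripper":[-1,-1,-1,-1,-1]}'
```

```text
[[-0.001  0.338  0.941]
 [-0.002  0.941 -0.338]
 [-1.    -0.002 -0.   ]]
[[ 0.595 -0.434  0.09 ]
 [ 0.596 -0.396  0.09 ]
 [ 0.446 -0.499  0.09 ]] [[0.566 0.483 0.12 ]]
tall things in work region?
t: 0.52
eef_pos: [0.3381, 0.4525, 0.2263]
eef_rot: [0.115, 0.7, -0.119, 0.695]
contact_force: [1.5, 0.3, 0.8]
finger_gap: 0.0613
```

The mask fits the sole's upper face, and its broad toe end is at the lower right, towards the robot. I get these targets: toe (0.510,-0.033), waist (0.605,0.055), heel seat (0.668,0.104) and block (0.610,-0.278). I'll turn the jaws along world x on the way so the gripper body stays clear of the last.

```bash
python3 -m inch '{"xyz":[[0.012,-0.033,0],[0.012,-0.033,0],[0.012,-0.033,0],[0.012,-0.033,0],[0.012,-0.033,0]],"twist":[-0.08,-0.08,-0.08,-0.08,-0.08],"gripper":[-1,-1,-1,-1,-1]}'
python3 -m inch '{"xyz":[[0.012,-0.033,0],[0.012,-0.033,0],[0.012,-0.033,0],[0.012,-0.033,0],[0.012,-0.033,0]],"twist":[-0.08,-0.08,-0.08,-0.08,-0.08],"gripper":[-1,-1,-1,-1,-1]}'
```

```text
t: 0.93
eef_pos: [0.3999, 0.2778, 0.2235]
eef_rot: [0.255, 0.661, -0.261, 0.655]
contact_force: [1.2, -0.1, 0.1]
finger_gap: 0.0283
t: 1.35
eef_pos: [0.4596, 0.1039, 0.222]
eef_rot: [0.387, 0.594, -0.392, 0.586]
contact_force: [0.7, 0.2, 0.3]
finger_gap: 0.0012
```

```bash
python3 -m inch '{"xyz":[[0.012,-0.033,0],[0.012,-0.033,0],[0.012,-0.033,-0.01],[0.01,-0.026,-0.02],[0.004,-0.01,-0.02]],"twist":[-0.08,-0.08,-0.08,-0.08,-0.08],"gripper":[-1,-1,-1,-1,-1]}'
python3 -m inch '{"xyz":[[0,0,-0.03],[0,0,-0.03],[0,0,-0.03],[0,0,-0.01],[0,0,0]],"twist":[0,0,0,0,0],"gripper":[-1,-1,-1,-1,-1]}'
```

```text
t: 1.77
eef_pos: [0.5139, -0.0433, 0.1748]
eef_rot: [-0.505, -0.496, 0.506, -0.493]
contact_force: [-0.3, -0.5, -0.2]
finger_gap: 0.0007
t: 2.18
eef_pos: [0.5114, -0.0482, 0.0668]
eef_rot: [-0.507, -0.494, 0.51, -0.488]
contact_force: [-0.3, -0.4, 1.0]
finger_gap: 0.0005
```

Next I'll correct the xy error in the air, then go lower.

```bash
python3 -m inch '{"xyz":[[0,0.015,-0.01],[0,0,-0.01],[0,0,-0.01],[0,0,-0.01],[0,0,0]],"twist":[0,0,0,0,0],"gripper":[-1,-1,-1,-1,-1]}'
python3 -c "
from cell import state
for i in range(1):
    s=state();print(s['eef_pos'],s['contact_force'])"
```

```text
t: 2.6
eef_pos: [0.5142, -0.0335, 0.0289]
eef_rot: [-0.508, -0.493, 0.509, -0.49]
contact_force: [-0.0, 0.1, 0.1]
finger_gap: 0.0002
[ 0.5142009  -0.03345645  0.02890323] [-0.04412404  0.10798448  0.05222659]
```

```bash
python3 -m inch '{"xyz":[[-0.003,0,-0.004],[0,0,-0.004],[0,0,-0.002],[0,0,0]],"twist":[0,0,0,0],"gripper":[-1,-1,-1,-1]}'
python3 -m inch '{"xyz":[[0,0,-0.002],[0,0,-0.001]],"twist":[0,0],"gripper":[-1,-1]}'
```

```text
t: 2.93
eef_pos: [0.5125, -0.0345, 0.0197]
eef_rot: [-0.508, -0.492, 0.509, -0.491]
contact_force: [0.1, -0.5, -0.5]
finger_gap: 0.0008
t: 3.1
eef_pos: [0.5131, -0.0349, 0.0171]
eef_rot: [-0.508, -0.491, 0.508, -0.491]
contact_force: [0.1, -0.3, -0.2]
finger_gap: 0.0003
```

```bash
python3 -m inch '{"xyz":[[0,0,-0.0015],[0,0,-0.001]],"twist":[0,0],"gripper":[-1,-1]}'
python3 -m inch '{"xyz":[[0,0,-0.0015],[0,0,0]],"twist":[0,0],"gripper":[-1,-1]}'
```

```text
t: 3.27
eef_pos: [0.5135, -0.035, 0.0149]
eef_rot: [0.509, 0.491, -0.508, 0.492]
contact_force: [-0.8, 0.5, 1.9]
finger_gap: 0.0009
t: 3.43
eef_pos: [0.5135, -0.035, 0.0135]
eef_rot: [0.509, 0.491, -0.508, 0.492]
contact_force: [-0.8, 0.6, 2.1]
finger_gap: 0.0003
```

```bash
python3 -m inch '{"xyz":[[0,0,-0.001],[0,0,0]],"twist":[0,0],"gripper":[-1,-1]}'
python3 -m inch '{"xyz":[[0,0,0.01],[0,0,0.02],[0,0,0.02],[0,0,0]],"twist":[0,0,0,0],"gripper":[-1,-1,-1,-1]}'
```

```text
t: 3.6
eef_pos: [0.5135, -0.035, 0.0128]
eef_rot: [0.508, 0.491, -0.508, 0.492]
contact_force: [-1.2, 0.7, 3.4]
finger_gap: 0.0005
t: 3.93
eef_pos: [0.5125, -0.0348, 0.0646]
eef_rot: [-0.508, -0.492, 0.509, -0.491]
contact_force: [1.2, 0.2, 0.6]
finger_gap: 0.0007
```

The toe touch read 3.4 N, with TCP z at 0.0128. Next is the waist.

```bash
python3 -m inch '{"xyz":[[0.025,0.024,0],[0.025,0.024,0],[0.025,0.024,0],[0.018,0.018,0],[0,0,0]],"twist":[0,0,0,0,0],"gripper":[-1,-1,-1,-1,-1]}'
python3 -c "
from cell import state
s=state();print(s['eef_pos'],s['contact_force'])"
```

```text
t: 4.35
eef_pos: [0.609, 0.0576, 0.0666]
eef_rot: [0.51, 0.489, -0.509, 0.491]
contact_force: [-0.4, -0.5, -0.0]
finger_gap: 0.0004
[0.60896801 0.05758764 0.06661277] [-0.40887908 -0.53774076 -0.04430489]
```

```bash
python3 -m inch '{"xyz":[[-0.003,-0.002,-0.015],[0,0,-0.015],[0,0,-0.01],[0,0,-0.003],[0,0,0]],"twist":[0,0,0,0,0],"gripper":[-1,-1,-1,-1,-1]}'
python3 -c "
from cell import state
s=state();print(s['eef_pos'],s['contact_force'])"
```

```text
t: 4.77
eef_pos: [0.6058, 0.0565, 0.0214]
eef_rot: [0.509, 0.49, -0.508, 0.492]
contact_force: [-0.8, -0.2, -0.1]
finger_gap: 0.0005
[0.6058315  0.05645261 0.02144767] [-0.77800422 -0.23982042 -0.12559865]
```

```bash
python3 -m inch '{"xyz":[[0,0,-0.003],[0,0,-0.002],[0,0,-0.0015],[0,0,0]],"twist":[0,0,0,0],"gripper":[-1,-1,-1,-1]}'
python3 -m inch '{"xyz":[[0,0,-0.0015],[0,0,0]],"twist":[0,0],"gripper":[-1,-1]}'
```

```text
t: 5.1
eef_pos: [0.6058, 0.0555, 0.0156]
eef_rot: [0.51, 0.49, -0.508, 0.492]
contact_force: [-1.0, -0.6, 0.2]
finger_gap: 0.0005
t: 5.27
eef_pos: [0.6064, 0.0554, 0.0151]
eef_rot: [0.51, 0.489, -0.508, 0.492]
contact_force: [0.2, 1.0, 1.8]
finger_gap: 0.0003
```

```bash
python3 -m inch '{"xyz":[[0,0,-0.0015],[0,0,-0.001],[0,0,0]],"twist":[0,0,0],"gripper":[-1,-1,-1]}'
```

```text
t: 5.52
eef_pos: [0.6069, 0.0553, 0.0136]
eef_rot: [0.51, 0.489, -0.508, 0.492]
contact_force: [-0.6, 0.5, 3.1]
finger_gap: 0.0004
```

The waist touch read 3.1 N. I'll lift and move to the heel seat.

```bash
python3 -m inch '{"xyz":[[0,0,0.01],[0,0,0.02],[0,0,0.015],[0,0,0]],"twist":[0,0,0,0],"gripper":[-1,-1,-1,-1]}'
python3 -m inch '{"xyz":[[0.02,0.016,0],[0.02,0.016,0],[0.018,0.015,0],[0,0,0],[0,0,0]],"twist":[0,0,0,0,0],"gripper":[-1,-1,-1,-1,-1]}'
```

```text
t: 5.85
eef_pos: [0.606, 0.0553, 0.06]
eef_rot: [0.51, 0.49, -0.508, 0.492]
contact_force: [0.9, 0.1, -0.1]
finger_gap: 0.0002
t: 6.27
eef_pos: [0.6662, 0.1032, 0.0607]
eef_rot: [0.511, 0.488, -0.508, 0.492]
contact_force: [0.1, 0.6, -0.1]
finger_gap: 0.0008
```

```bash
python3 -m inch '{"xyz":[[0.001,0.001,-0.015],[0,0,-0.015],[0,0,-0.006],[0,0,-0.003],[0,0,0]],"twist":[0,0,0,0,0],"gripper":[-1,-1,-1,-1,-1]}'
python3 -m inch '{"xyz":[[0,0,-0.002],[0,0,-0.001],[0,0,0]],"twist":[0,0,0],"gripper":[-1,-1,-1]}'
```

```text
t: 6.68
eef_pos: [0.6632, 0.1023, 0.0147]
eef_rot: [-0.509, -0.489, 0.51, -0.491]
contact_force: [-0.7, 1.0, 1.4]
finger_gap: 0.0008
t: 6.93
eef_pos: [0.6631, 0.1022, 0.0122]
eef_rot: [0.51, 0.489, -0.51, 0.49]
contact_force: [-2.9, 0.5, 4.1]
finger_gap: 0.0005
```

The heel seat touch read 4.1 N. I'll lift and move to the heel block.

```bash
python3 -m inch '{"xyz":[[0,0,0.01],[0,0,0.03],[0,0,0.03],[0,0,0.02],[0,0,0]],"twist":[0,0,0,0,0],"gripper":[-1,-1,-1,-1,-1]}'
python3 -m inch '{"xyz":[[-0.005,-0.035,0],[-0.005,-0.035,0],[-0.005,-0.035,0],[-0.005,-0.035,0],[-0.005,-0.035,0]],"twist":[0,0,0,0,0],"gripper":[-1,-1,-1,-1,-1]}'
python3 -m inch '{"xyz":[[-0.005,-0.035,0],[-0.005,-0.035,0],[-0.005,-0.035,0],[-0.005,-0.035,0],[0,0,0]],"twist":[0,0,0,0,0],"gripper":[-1,-1,-1,-1,-1]}'
```

```text
t: 7.35
eef_pos: [0.6609, 0.1011, 0.1065]
eef_rot: [-0.509, -0.49, 0.511, -0.49]
contact_force: [0.4, -0.3, 0.5]
finger_gap: 0.0007
t: 7.77
eef_pos: [0.6368, -0.0715, 0.1105]
eef_rot: [0.508, 0.491, -0.506, 0.495]
contact_force: [1.0, 0.8, -0.6]
finger_gap: 0.0003
t: 8.18
eef_pos: [0.612, -0.2248, 0.1093]
eef_rot: [-0.508, -0.489, 0.508, -0.495]
contact_force: [-0.3, -0.4, -0.3]
finger_gap: 0.0006
```

Run:
```python
from h import *
p,d=capture("top");im=cv2.cvtColor(p,cv2.COLOR_RGB2BGR);cv2.imwrite("pics/top1.png",im)
s=state();print(s['eef_pos'],s['contact_force'])
```

```text
[ 0.61227893 -0.22207213  0.10901073] [ 0.28834467  0.43194487 -1.21260544]
```

```bash
python3 -m inch '{"xyz":[[-0.001,-0.03,0],[-0.001,-0.025,0],[0,0,0],[0,0,0]],"twist":[0,0,0,0],"gripper":[-1,-1,-1,-1]}'
python3 - <<'E'
from h import *
im=cv2.imread("pics/top1.png");m0=mask(cv2.imread("pics/top0.png"),(262,155,345,242))
m=mask(im,(262,155,345,242))
for q in (m0,m):
    v,u=np.nonzero(q);print(len(u),cast("top",np.c_[u,v],.016).mean(0).round(4))
print("differing",(m0!=m).sum())
E
```

```text
t: 8.57
eef_pos: [0.6095, -0.2756, 0.1072]
eef_rot: [0.508, 0.491, -0.507, 0.493]
contact_force: [-0.5, -0.1, 0.1]
finger_gap: 0.0007
1945 [0.5787 0.0294 0.016 ]
1629 [0.5933 0.0458 0.016 ]
differing 400
```

View pics/top1.png

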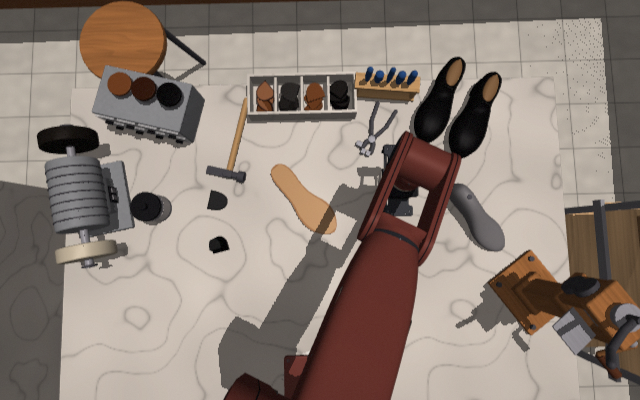

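The sole still runs from (275,168) to (333,230). The smaller mask comes from the arm's shadow over the toe. The arm hides the block, and its position was measured earlier. Now I'll go down onto it; the top face is at z = 0.030.

```bash
python3 -m inch '{"xyz":[[0,-0.002,-0.02],[0,0,-0.02],[0,0,-0.015],[0,0,-0.008],[0,0,0]],"twist":[0,0,0,0,0],"gripper":[-1,-1,-1,-1,-1]}'
python3 -c "
from cell import state
s=state();print(s['eef_pos'],s['contact_force'])"
```

```text
t: 8.98
eef_pos: [0.6113, -0.2701, 0.0427]
eef_rot: [0.508, 0.493, -0.505, 0.494]
contact_force: [-0.0, 0.1, -0.3]
finger_gap: 0.0006
[ 0.61134929 -0.27008469  0.0426749 ] [-0.03231399  0.06821479 -0.34873848]
```

```bash
python3 -m inch '{"xyz":[[-0.001,-0.008,-0.003],[0,0,-0.003],[0,0,-0.001],[0,0,0]],"twist":[0,0,0,0],"gripper":[-1,-1,-1,-1]}'
python3 -c "
from cell import state
s=state();print(s['eef_pos'],s['contact_force'])"
```

```text
t: 9.32
eef_pos: [0.6117, -0.2764, 0.0367]
eef_rot: [0.507, 0.493, -0.504, 0.495]
contact_force: [0.4, -0.1, 0.5]
finger_gap: 0.0007
[ 0.61165054 -0.27636445  0.03670993] [ 0.39251215 -0.08812092  0.53028087]
```

```bash
python3 -m inch '{"xyz":[[-0.001,-0.001,-0.003],[0,0,-0.002],[0,0,-0.0015],[0,0,0]],"twist":[0,0,0,0],"gripper":[-1,-1,-1,-1]}'
python3 -m inch '{"xyz":[[0,0,-0.0015],[0,0,0]],"twist":[0,0],"gripper":[-1,-1]}'
```

```text
t: 9.65
eef_pos: [0.6119, -0.2786, 0.0321]
eef_rot: [0.508, 0.492, -0.504, 0.496]
contact_force: [-0.6, 0.8, -0.5]
finger_gap: 0.0002
t: 9.82
eef_pos: [0.612, -0.2788, 0.0306]
eef_rot: [0.508, 0.491, -0.504, 0.496]
contact_force: [-0.1, 0.9, -0.0]
finger_gap: 0.0006
```

```bash
python3 -m inch '{"xyz":[[0,0,-0.0015],[0,0,-0.001],[0,0,0]],"twist":[0,0,0],"gripper":[-1,-1,-1]}'
python3 -m inch '{"xyz":[[0,0,-0.001],[0,0,0]],"twist":[0,0],"gripper":[-1,-1]}'
```

```text
t: 10.07
eef_pos: [0.6123, -0.279, 0.0285]
eef_rot: [0.508, 0.491, -0.504, 0.497]
contact_force: [-0.8, 0.9, 1.0]
finger_gap: 0.0006
t: 10.23
eef_pos: [0.6123, -0.279, 0.0279]
eef_rot: [0.508, 0.491, -0.504, 0.497]
contact_force: [-0.3, 0.9, 2.3]
finger_gap: 0.0005
```

```bash
python3 -m inch '{"xyz":[[0,0,-0.0012],[0,0,0]],"twist":[0,0],"gripper":[-1,-1]}'
python3 -m inch '{"xyz":[[0,0,0.01],[0,0,0.03],[0,0,0.035],[0,0,0.035],[0,0,0.01]],"twist":[0,0,0,0,0],"gripper":[-1,-1,-1,-1,-1]}'
python3 -m inch '{"xyz":[[-0.03,0,0.02],[-0.035,0,0.02],[-0.035,0,0.01],[-0.035,0,0],[-0.035,0,0]],"twist":[0,0,0,0,0],"gripper":[-1,-1,-1,-1,-1]}'
```

```text
t: 10.4
eef_pos: [0.6124, -0.279, 0.0271]
eef_rot: [0.508, 0.491, -0.504, 0.497]
contact_force: [-2.3, 0.7, 2.9]
finger_gap: 0.0005
t: 10.82
eef_pos: [0.6078, -0.2762, 0.1462]
eef_rot: [0.507, 0.495, -0.505, 0.493]
contact_force: [1.5, -1.0, 1.1]
finger_gap: 0.0003
t: 11.23
eef_pos: [0.4392, -0.2764, 0.2011]
eef_rot: [0.506, 0.493, -0.503, 0.497]
contact_force: [0.3, 0.1, 0.0]
finger_gap: 0.0001
```

The block touch read about 2.9 N, and the finger is lifted clear. I'll check the bench before handing in.

```bash
python3 -m inch '{"xyz":[[-0.02,0,0],[-0.01,0,0],[0,0,0],[0,0,0]],"twist":[0,0,0,0],"gripper":[-1,-1,-1,-1]}'
python3 - <<'E'
from h import *
boxes={"top":((262,155,345,242),(385,172,422,208)),"scene":((312,180,362,252),(250,172,282,200))}
for n in boxes:
    p,d=capture(n);im=cv2.cvtColor(p,cv2.COLOR_RGB2BGR);cv2.imwrite(f"pics/{n}2.png",im);i0=cv2.imread(f"pics/{n}0.png")
    for nm,b,z in zip(("sole","block"),boxes[n],(.016,.03)):
        r=[]
        for q in (i0,im):
            v,u=np.nonzero(mask(q,b));r+=[len(u),cast(n,np.c_[u,v],z).mean(0).round(4)]
        print(n,nm,*r)
E
```

```text
t: 11.57
eef_pos: [0.4025, -0.2763, 0.2026]
eef_rot: [0.507, 0.491, -0.504, 0.497]
contact_force: [-0.6, 0.4, 0.1]
finger_gap: 0.0004
top sole 1945 [0.5787 0.0294 0.016 ] 1985 [0.5781 0.0299 0.016 ]
top block 305 [ 0.6099 -0.2785  0.03  ] 335 [ 0.6098 -0.2784  0.03  ]
scene sole 994 [0.5835 0.0338 0.016 ] 1005 [0.5838 0.0339 0.016 ]
scene block 128 [ 0.6103 -0.2781  0.03  ] 129 [ 0.6102 -0.278   0.03  ]
```

View pics/top2.png

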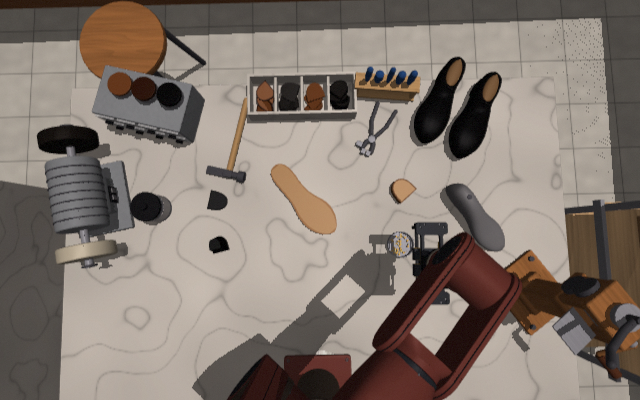

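The sole is still at (275,168)–(333,230) and the block at (402,190). The tin, last, pincers, hammer and the rest are where they were.

```bash
python3 -c "
from cell import close_job
print(close_job())"
```

```text
the job is handed in; nothing more can be done
None
```

I touched the four spots in order with the shut fingers and lifted clear after each one. I handed the job in at about 11.7 s of the 58 s allowed; it gives no verdict.

| Spot | Highest force reading (upward, end of move) |
|---|---|
| Toe | about 3.4 N |
| Waist | about 3.1 N |
| Heel seat | about 4.1 N |
| Heel-block top | about 2.9 N |

- **Force readings:** they carry about 1 N of noise, and I only read them at the end of each call. The sideways readings reached about 3 N at the heel seat and 2 N at the block.
- **Heel seat:** the finger landed about 5 mm towards the waist from the marked spot, still inside the heel seat.
- **Sole and heel block:** before-and-after pictures from both cameras put their centres within 1 mm of where they started.
- **Everything else:** by eye in the top picture, nothing had moved. I did not measure the other items.
- **Mid-run check that disagreed:** the sole's mask came out smaller, with its centre shifted about 20 mm, because the arm's shadow lay over the toe. The final pictures, taken with the arm out of the way, showed the sole had not moved.

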